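# Park the tack-jar tray on the bench mat and complete its row

## Task

Push the wooden tray, with the two tack jars standing on it, across the bench until it lies in the middle of the black rubber mat, square with it, without lifting or tilting the tray on the way. Stand the third tack jar, which is on its own on the bench, on the empty middle ring of the tray so that the three jars make a neat row, each on its ring. Do not tip any jar over, and leave the tape measure, speed square and hammer where they are.

Things in the scene. Friction and masses are not known exactly. Their poses are not given: they have to be found in the camera images.
- mat: Black rubber mat let into the bench top, flush with it (no step), 240 mm along its x, 180 mm along its y; it does not move. Origin: its centre, at bench height (z = 0). It starts to the left or the right of the tray.
- tray: Loose plywood tray, 200 mm along its x, 140 mm along its y, about 0.45 kg. It is a solid slab 18 mm thick with a rim only 4 mm higher (8 mm wide, top 22 mm above the bench), so it is too wide to grasp and is pushed by its sides. Three dark rings 58 mm across lie in a row along its x, 64 mm apart. Origin: centre of its underside; z up. Either way round on the mat will do.
- place_near (a point): Centre of the ring at the tray's -x end, on the tray's floor, 18 mm above its underside; 64 mm from the middle ring.
- place_mid (a point): Centre of the middle ring, on the tray's floor; empty at the start.
- place_far (a point): Centre of the ring at the tray's +x end, on the tray's floor; 64 mm from the middle ring.
- jar_near: Closed blue plastic tack jar, round, 50 mm diameter, 60 mm tall, about 0.12 kg, one of three alike. Origin: centre of its underside; z up. It starts on the tray's -x ring and stays there.
- jar_far: Closed blue plastic tack jar, round, 50 mm diameter, 60 mm tall, about 0.12 kg, one of three alike. Origin: centre of its underside; z up. It starts on the tray's +x ring and stays there.
- jar_loose: Closed blue plastic tack jar, round, 50 mm diameter, 60 mm tall, about 0.12 kg, one of three alike. Origin: centre of its underside; z up. It starts alone on the bench, far to the left or right.
- tape: Grey tape measure, 74 x 39 x 64 mm high, standing on the bench on the other side from the lone jar. Leave alone. Origin: centre of its underside.
- square: Orange plastic speed square (triangle of about 160 mm), lying beyond the work. Leave alone. Origin: middle of the outer face of its 18 mm high lip, the side nearest the robot, on the bench.
- hammer: Red-handled hammer, 280 mm long, lying across the bench beyond the work. Leave alone. Origin: on its underside, midway along it.

How it is judged:
At the end, for the whole second after the job is handed in: The tray lies flat on the bench with its centre within 15 mm of the mat's centre along each of the mat's axes and its long side within 0.1 rad of the mat's; each of the three jars stands upright on its own ring, the loose one on the middle ring, within 12 mm of the ring's centre; all at rest (x of tray in the frame of mat between -0.015 and 0.015 m and y of tray in the frame of mat between -0.015 and 0.015 m and angle between the x axis of tray and the x axis of mat, either way round below 0.1 rad and height (world z) of tray below 0.006 m and angle between tray's own z axis and vertical below 0.05 rad and linear speed of each of tray, jar_near, jar_loose, jar_far below 0.02 m/s and distance between jar_near and place_near below 0.012 m and angle between each of jar_near, jar_loose, jar_far's own z axis and vertical below 0.1 rad and distance between jar_loose and place_mid below 0.012 m and distance between jar_far and place_far below 0.012 m); the robot touches nothing.
It fails at once if a jar is tipped over (angle between any of jar_near, jar_loose, jar_far's own z axis and vertical above 0.6 rad).
It fails at once if the tray is lifted or tilted off the bench (height (world z) of tray above 0.02 m or angle between tray's own z axis and vertical above 0.15 rad).
It fails at once if the tape measure, speed square or hammer is moved by more than 25 mm (distance of any of tape, square, hammer from where it was at the start of the episode above 0.025 m).
It also fails if it takes over 67 s, if anything falls off the work surface, if the arm or the gripper's body presses on something with over 40 N, if the wrist force passes 120 N, or if a joint passes its speed limit or range.

## Robot

A 7-joint arm with a two-finger parallel gripper is mounted at the origin on the work surface. World frame = base frame: x ahead of the robot, y to its left, z up, the work surface at z = 0. Lengths are in m, angles in rad, forces in N, time in s.
With the tool pointing down it reaches from about 0.375 to 0.925 m from the base axis. Payload 3.1 kg.
Tool frame: the origin (TCP) lies at the centre of the arm's flange, where the gripper is bolted on; the fingertips stand 173 mm ahead of it and the grasp point (between the pads) lies 155 mm ahead of it; x points along the fingers, y is the direction in which the jaws open and shut, and the axes are right-handed (so a half turn about x gives the same grasp; the last joint's range is limited). The gripper opens to 85 mm and grips with 20 to 120 N. Pads are 22 mm wide; open, the fingers measure 114 mm over their backs; the gripper's body (76 mm by 85 mm) begins 54 mm behind the grasp point. The pads swing forward as they close: fully open they stand 13 mm farther back than shut.
Start: joints at [1.012, 0.383, 0.044, 1.598, -0.018, 1.161, -0.05], TCP at [0.289, -0.582, 0.405] pointing down, gripper open.
Joint ranges: [-2.61, 2.61], [-0.41, 2.15], [-1.48, 1.57], [0, 2.5], [-1.57, 4.71], [0.05, 1.97], [-2.85, 2.85]. Speed limits (rad/s): [2.79, 2.79, 3.14, 3.14, 3.14, 3.14, 3.14].

## Interface

Orientations are given as a 3x3 rotation matrix whose columns are the frame's x, y, z axes.
In Python, from station import ctrl gives the robot as it stands.
- The arm moves only by the tool arm_command, never from a script. Its argument "moves" is a list of rows, each a list of 3 entries, a list of its own where there are three numbers: the gripper's target within -1 to 1 (shut at 1, half-way at 0, fully open at -1), then the shift along the tool's x, y, z in cm, then the turn, a rotation vector about the tool's x, y, z in rad. A call has 1 to 20 rows; each row is the pose to reach, as a shift and turn from the pose commanded when the call began, along the tool's axes at that moment; what a row does not reach only later rows make up. A row lasts 1/8 s, in which the tool goes at most 62.5 mm and 10.7 degrees, less where a joint would pass 70% of its speed; a pose out of reach is approached as far as the arm can. A call with a gripper value outside its range is refused whole. The fingers move at their own pace and stop on an object; "newtons" is the grip in N (left out, the last holds). Time passes only in rows, so rows that repeat a pose let the fingers close. It gives the time, the measured TCP pose, the force and the opening at its end, in the units of the state.
- ctrl.observe(): the state, without advancing time (a new reading comes with each control period).
- ctrl.grab_frame(name): name is "scene" or "side" or "wrist"; returns a dict with "color" (480x640x3 uint8, red, green, blue), "fx", "fy", "cx", "cy" (pixels), "distortion" ([k1, k2, p1, p2, k3] as OpenCV has them; the pictures are not rectified), "xyz" and "attitude" of the camera in the world. Camera axes: x right, y down, z forward; pixel columns grow to the right and rows downward; lengths in m; the calibration is good to about 2 mm. A picture is of the moment at which its call begins. There is no depth.
- ctrl.hand_in(): hands the job in, once; it reports no verdict.
Trained networks look in a picture, given as the dict that the camera call returned (one of the last four; its "shot" number tells which), for a name from the list of things; names that differ only in an ending like _2 or _b are one class to them, and where a whole thing is asked for, a point or a joint stands for the part that bears it (a point fixed in the world has none). Each returns a list of dicts, best first, with "p" (0 to 1); they miss things now and then, are a little off and sometimes report something else, mostly with a low value. They report only what shows in the picture. A call takes as long as a camera call.
- ctrl.spot_in(name, picture): "extent" ([left, top, width, height] in pixels, round what is visible of it).
- ctrl.spot_point(name, picture): "centre" ([column, row] in pixels: a listed point, or the origin of a listed thing).
The state is a dict: "time": time; "joints": joint angles; "joint_velocities": joint speeds; "effort": joint torques, N m; "tool_pos": TCP position; "eef_rot": TCP orientation; "contact_force": force on the tool from outside, world axes, zero at the start; "moment": the same for the moment, N m; "opening": opening from 0.0 (shut) to 1.0 (fully open).
Only numpy, scipy, OpenCV 4.12 (cv2) and the standard library are available. Lean on these libraries where they do the work, as an engineer would, in place of code of your own. Each camera call takes 0.05 s, during which the arm holds its last target.

## Working session

There is one attempt and no reset: what is moved stays moved. The work goes in short steps, Python scripts to look and compute and a tool call to move; the robot and the scene stay as the last step left them, time stands still between calls to the robot, and variables do not carry over. Pictures are saved under pics/ and viewed, and the job is handed in when it is done.

Besides the shell and the picture viewer there is one more tool, called by a JSON object that holds its "fn" and its "kwargs". arm_command: Moves the arm, as the interface text tells. Its arguments: {"type":"object","properties":{"moves":{"type":"array"},"newtons":{"type":"number"}},"required":["moves"]}

```bash
mkdir -p pics; ls; cat > h.py <<'E'
import numpy as np, cv2
from station import ctrl
def K(f): return np.array([[f['fx'],0,f['cx']],[0,f['fy'],f['cy']],[0,0,1.]])
def att(f):
    a=np.array(f['attitude'],float); return a
def w(f,px,z):
    p=cv2.undistortPoints(np.array([[px]],float),K(f),np.array(f['distortion'],float))[0,0]
    d=att(f)@np.array([p[0],p[1],1]); o=np.array(f['xyz'])
    return o+d*(z-o[2])/d[2]
def pix(f,P):
    R=att(f).T; t=-R@np.array(f['xyz'])
    q,_=cv2.projectPoints(np.array(P,float).reshape(-1,3),cv2.Rodrigues(R)[0],t,K(f),np.array(f['distortion'],float)); return q[:,0]
def save(f,n): cv2.imwrite('pics/'+n+'.png',f['color'][:,:,::-1])
E
python3 - <<'E'
from h import *
o=ctrl.observe()
for k,v in o.items(): print(k,np.round(v,3).tolist())
for n in ['scene','side']:
    f=ctrl.grab_frame(n); save(f,n+'0'); print(n,np.round(f['xyz'],3),np.round(f['attitude'],2).tolist(),f['fx'])
    for t in ['mat','tray','place_near','place_mid','place_far','jar_near','jar_loose','tape','square','hammer']:
        r=ctrl.spot_point(t,f); print(t,[(np.round(x['centre'],1).tolist(),round(x['p'],2),np.round(w(f,x['centre'],0.018 if 'place' in t or t=='jar_near' else 0),3).tolist()) for x in r[:4]])
E
```

```text
pics
time 0.0
joints [1.012, 0.384, 0.044, 1.6, -0.018, 1.161, -0.05]
joint_velocities [0.0, -0.001, -0.003, -0.001, -0.0, 0.001, 0.001]
effort [0.0, -43.346, 1.025, -24.951, 0.01, 0.011, 0.0]
tool_pos [0.289, -0.582, 0.403]
eef_rot [[-0.001, 0.445, -0.896], [0.002, -0.896, -0.445], [-1.0, -0.003, 0.0]]
contact_force [0.578, 0.831, 0.299]
moment [-0.045, -0.038, 0.038]
opening 1.002
scene [ 1.531 -0.496  0.849] [[0.46, 0.54, -0.7], [0.89, -0.27, 0.37], [0.01, -0.8, -0.6]] 622.9003233070468
mat [([358.1, 225.4], 0.74, [0.534, 0.127, 0.0])]
tray [([245.6, 267.1], 0.67, [0.556, -0.162, 0.0])]
place_near [([232.2, 246.8], 0.91, [0.5, -0.169, 0.018])]
place_mid [([244.6, 259.2], 0.67, [0.552, -0.161, 0.018]), ([113.4, 284.1], 0.51, [0.506, -0.422, 0.018])]
place_far [([262.6, 274.2], 0.92, [0.614, -0.147, 0.018])]
jar_near [([227.0, 244.8], 0.72, [0.488, -0.176, 0.018]), ([260.7, 274.9], 0.69, [0.614, -0.151, 0.018])]
jar_loose [([117.2, 284.2], 0.77, [0.488, -0.414, 0.0])]
tape [([452.5, 191.1], 0.79, [0.515, 0.412, 0.0]), ([260.7, 272.7], 0.65, [0.588, -0.141, 0.0])]
square [([417.0, 285.2], 0.68, [0.77, 0.13, -0.0])]
hammer [([292.9, 329.8], 0.72, [0.769, -0.152, -0.0])]
side [ 0.435 -0.795  0.561] [[0.97, -0.11, 0.2], [-0.23, -0.53, 0.82], [0.02, -0.84, -0.54]] 462.9272032981356
mat [([262.3, 231.6], 0.76, [0.534, 0.121, 0.0])]
tray [([295.6, 309.4], 0.83, [0.557, -0.162, 0.0])]
place_near [([259.3, 311.1], 0.68, [0.489, -0.173, 0.018])]
place_mid [([292.3, 299.7], 0.69, [0.552, -0.155, 0.018])]
place_far [([330.7, 293.3], 0.68, [0.625, -0.152, 0.018])]
jar_near [([259.8, 310.8], 0.67, [0.49, -0.173, 0.018])]
jar_loose [([276.7, 438.1], 0.78, [0.479, -0.419, 0.0])]
tape [([244.0, 180.1], 0.87, [0.521, 0.41, 0.0])]
square [([352.8, 218.8], 0.67, [0.758, 0.136, 0.0])]
hammer [([400.8, 292.5], 0.57, [0.765, -0.157, 0.0])]
```

View pics/scene0.png

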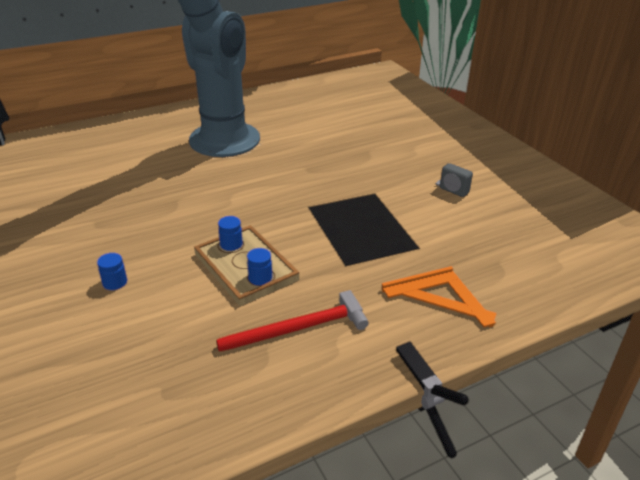

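View pics/side0.png

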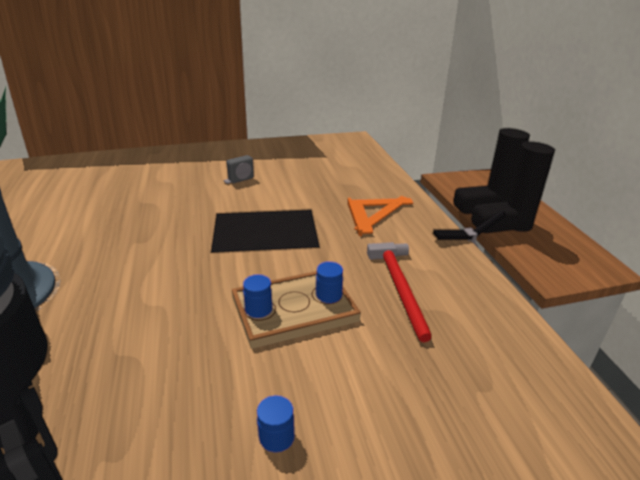

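The scene view shows the tray at about (246,262) with two jars on it. The loose jar is at (112,271), the mat at (362,228) and the tape at (456,180). The hammer and square lie beyond the work. The side view agrees. Next I'll fit the mat, jars and tray precisely.

```bash
cat >> h.py <<'E'
from scipy.optimize import least_squares
def blue(f):
    c=f['color'].astype(int); return ((c[:,:,2]>90)&(c[:,:,2]>c[:,:,0]+50)&(c[:,:,2]>c[:,:,1]+35)).astype(np.uint8)
def blobs(f):
    n,l,s,c=cv2.connectedComponentsWithStats(blue(f)); return [(s[i],c[i],l==i) for i in range(1,n) if s[i,4]>60]
def jarmask(f,x,y,z0):
    a=np.linspace(0,2*np.pi,40); P=np.array([[x+.025*np.cos(t),y+.025*np.sin(t),z] for z in (z0,z0+.06) for t in a])
    m=np.zeros((480,640)); h=cv2.convexHull(pix(f,P).astype(np.float32)); 
    return h
def hullc(f,x,y,z0):
    M=cv2.moments(jarmask(f,x,y,z0)); return np.array([M['m10'],M['m01']])/M['m00'],M['m00']
def fitjar(f,c,z0):
    g=w(f,c,z0+.03)[:2]
    r=least_squares(lambda p:hullc(f,p[0],p[1],z0)[0]-c,g,diff_step=1e-4); return r.x
def matfit(f,box):
    c=f['color'].astype(int).max(2)<50; m=np.zeros((480,640),np.uint8); x0,y0,x1,y1=box; m[y0:y1,x0:x1]=c[y0:y1,x0:x1]
    n,l,s,cc=cv2.connectedComponentsWithStats(m); i=1+np.argmax(s[1:,4])
    ct=max(cv2.findContours((l==i).astype(np.uint8),cv2.RETR_EXTERNAL,cv2.CHAIN_APPROX_NONE)[0],key=len)[:,0]
    P=np.array([w(f,p,0)[:2] for p in ct],np.float32)
    return cv2.minAreaRect(P)
def crop(f,box,s,n):
    x0,y0,x1,y1=box; cv2.imwrite('pics/'+n+'.png',cv2.resize(f['color'][y0:y1,x0:x1,::-1],None,fx=s,fy=s,interpolation=cv2.INTER_CUBIC))
E
python3 - <<'E'
from h import *
for n,b,cr in [('scene',(290,180,430,275),(180,200,310,310)),('side',(195,195,335,260),(220,250,370,355))]:
    f=ctrl.grab_frame(n)
    print(n,'mat',matfit(f,b))
    for s,c,m in blobs(f):
        for z in (0,.018):
            x=fitjar(f,c,z); print(np.round(c,1),s[4],z,np.round(x,4),'area',round(hullc(f,*x,z)[1]))
    crop(f,cr,5 if n=='scene' else 5,n+'crop')
E
```

```text
scene mat ((0.5422731637954712, 0.1306515485048294), (0.17269489169120789, 0.2306554913520813), 83.02790069580078)
[229.9 232.6] 660 0 [ 0.4652 -0.1596] area 749
[229.9 232.6] 660 0.018 [ 0.4886 -0.167 ] area 783
[259.3 265.7] 751 0 [ 0.5997 -0.147 ] area 849
[259.3 265.7] 751 0.018 [ 0.6202 -0.1546] area 887
[111.7 270.5] 796 0 [ 0.4783 -0.4168] area 939
[111.7 270.5] 796 0.018 [ 0.5015 -0.4185] area 981
side mat ((0.5405864715576172, 0.13133490085601807), (0.16648681461811066, 0.23360364139080048), 83.17333984375)
[328.9 280.3] 784 0 [ 0.6274 -0.128 ] area 1009
[328.9 280.3] 784 0.018 [ 0.6208 -0.1507] area 1081
[256.2 294.2] 843 0 [ 0.4886 -0.1406] area 1103
[256.2 294.2] 843 0.018 [ 0.4868 -0.1628] area 1182
[274.3 421.1] 1461 0 [ 0.4778 -0.413 ] area 1953
[274.3 421.1] 1461 0.018 [ 0.4763 -0.426 ] area 2092
```

View pics/scenecrop.png

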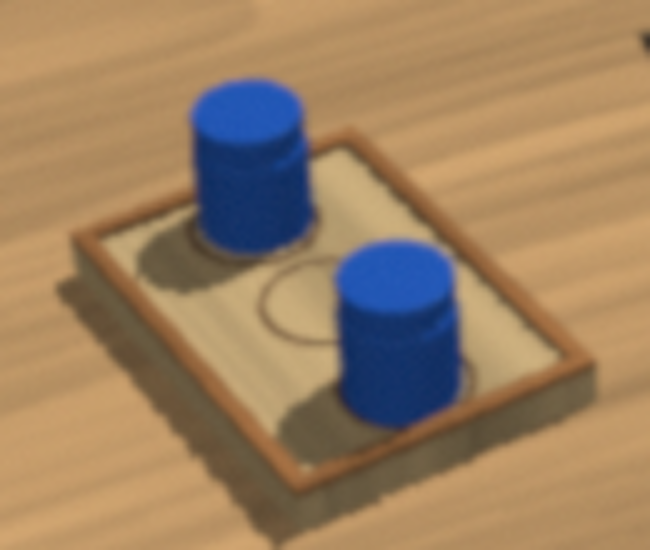

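View pics/sidecrop.png

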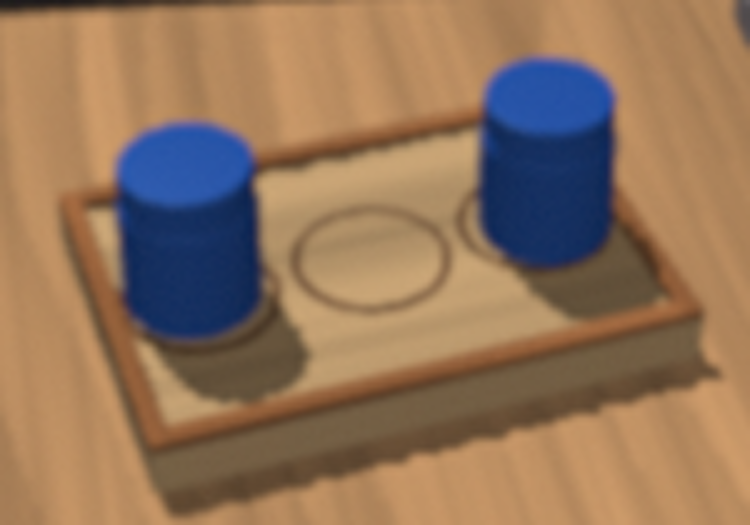

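The crops show the tray's rim corners clearly. Both jars sit a few mm outward of their ring centres. I'll fit the tray as a rigid rectangle.

```bash
cat > h2.py <<'E'
from h import *
def blue(f):
    c=f['color'].astype(int); return ((c[:,:,2]>60)&(c[:,:,2]>c[:,:,0]+35)&(c[:,:,2]>c[:,:,1]+20)).astype(np.uint8)
import h; h.blue=blue
def rect(p,L,W,z):
    c,s=np.cos(p[2]),np.sin(p[2]); return np.array([[p[0]+c*u-s*v,p[1]+s*u+c*v,z] for u,v in [(-L/2,-W/2),(L/2,-W/2),(L/2,W/2),(-L/2,W/2)]])
def rectfit(obs,p0,L,W,z):
    # obs: list (f,[px or None]*4)
    def res(p):
        r=[]
        for f,c in obs:
            q=pix(f,rect(p,L,W,z))
            r+=[q[i]-np.array(c[i]) for i in range(4) if c[i] is not None]
        return np.concatenate(r)
    s=least_squares(res,p0,x_scale=[.01,.01,.05]); return s.x,s.fun
E
python3 - <<'E'
from h2 import *
fs={n:ctrl.grab_frame(n) for n in('scene','side')}
a=[(72,236),(297,491),(597,362),(350,128)]
sc=[(180+x/5,200+y/5) for x,y in a]
# world corners order: (-x,-y),(+x,-y),(+x,+y),(-x,+y)
sd=[(220+158/5,250+447/5),(220+702/5,250+312/5),None,(220+62/5,250+205/5)]
for o in ([(fs['scene'],sc)],[(fs['side'],sd)],[(fs['scene'],sc),(fs['side'],sd)]):
    p,r=rectfit(o,[.55,-.16,.09],.2,.14,.022); print('tray',np.round(p,4),np.round(r,1))
for n,b in [('scene',(290,180,430,275)),('side',(195,195,335,260))]:
    f=fs[n]; R=matfit(f,b); print(np.round(cv2.boxPoints(R),3).tolist())
    for s,c,m in blobs(f):
        z=0 if (c[0]<150 or c[1]>400) else .018
        x=fitjar(f,c,z); print(n,np.round(c,1),s[4],z,np.round(x,4),'area',round(hullc(f,*x,z)[1]))
    crop(f,b,5,n+'mat')
E
```

```text
tray [ 0.5574 -0.1612  0.1336] [-0.7 -0.3  0.1  0.7  0.1 -0.2  0.5 -0.4]
tray [ 0.5551 -0.163   0.1426] [-0.6  1.   1.5 -0.4 -0.9 -1.3]
tray [ 0.556  -0.1616  0.1377] [-1.2 -0.5 -0.1  0.3 -0.3 -0.6 -0.2 -0.7 -0.4  0.2  1.7 -0.8 -0.3 -2. ]
[[0.4169999957084656, 0.05900000035762787], [0.6460000276565552, 0.03099999949336052], [0.6669999957084656, 0.20200000703334808], [0.43799999356269836, 0.23000000417232513]]
scene [229.8 232.7] 690 0.018 [ 0.4888 -0.1674] area 784
scene [259.2 265.7] 781 0.018 [ 0.6201 -0.1548] area 887
scene [111.7 270.7] 824 0 [ 0.4788 -0.4168] area 939
[[0.414000004529953, 0.06300000101327896], [0.6470000147819519, 0.03500000014901161], [0.6660000085830688, 0.20000000298023224], [0.4339999854564667, 0.2280000001192093]]
side [329.  281.7] 938 0.018 [ 0.62   -0.1545] area 1090
side [257.3 295.4] 1021 0.018 [ 0.4882 -0.1664] area 1190
side [275.3 422.9] 1722 0 [ 0.4786 -0.4162] area 1966
```

```bash
python3 - <<'E'
import cv2,numpy as np
a=cv2.imread('pics/scenemat.png');b=cv2.imread('pics/sidemat.png')
h=max(a.shape[0],b.shape[0])
c=np.vstack([cv2.copyMakeBorder(x,0,0,0,700-x.shape[1],cv2.BORDER_CONSTANT) for x in (a,b)])
cv2.imwrite('pics/mats.png',cv2.resize(c,None,fx=.7,fy=.7))
E
```

```text
(no output)
```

View pics/mats.png

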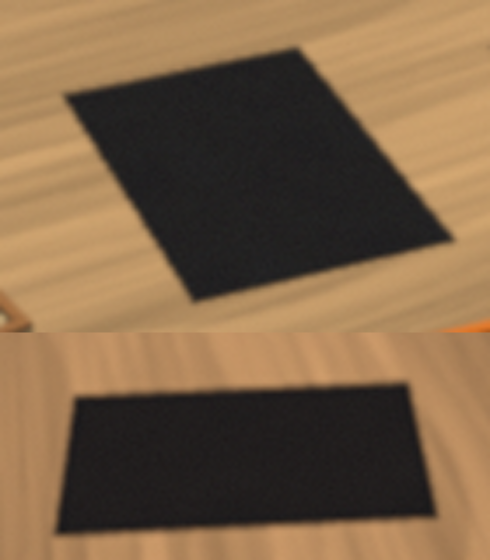

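Fits from the two cameras agree within about 2 mm:

| Item | Position (m) | Angle (rad) |
|---|---|---|
| Mat | (0.541, 0.131) | −0.121 |
| Tray | (0.556, −0.1615) | +0.137 |
| Loose jar | (0.479, −0.4165) | – |

I'll push on the tray's −y side with the fingers open, so both fingertips touch it.

```bash
cat >> h2.py <<'E'
def to(P,yaw):
    """target TCP world pos, yaw of tool y -> shift cm, turn x"""
    o=ctrl.observe(); R=np.array(o['eef_rot']); d=R.T@(np.array(P)-o['tool_pos'])*100
    y=np.arctan2(R[1,1],R[0,1]); t=(yaw-y+np.pi)%(2*np.pi)-np.pi
    print('at',np.round(o['tool_pos'],4),'yaw',round(y,3),'t',o['time'],'F',np.round(o['contact_force'],1)); print('shift',np.round(d,2),'turn x',round(-t,3))
E
python3 - <<'E'
from h2 import *
to([.570,-.2655,.25],.137)
E
```

```text
at [ 0.289  -0.5822  0.4046] yaw -1.11 t 1.3 F [ 0.5 -0.   0.3]
shift [ 15.47 -15.87 -39.25] turn x -1.247
```

{"fn": "arm_command", "kwargs": {"moves": [[-1, [0, -2, -5], [-0.17, 0, 0]], [-1, [0, -4.3, -10.5], [-0.35, 0, 0]], [-1, [0, -6.6, -16], [-0.53, 0, 0]], [-1, [1, -8.8, -21.5], [-0.71, 0, 0]], [-1, [3, -11, -27], [-0.89, 0, 0]], [-1, [6, -13.2, -32.5], [-1.07, 0, 0]], [-1, [10, -15, -37], [-1.2, 0, 0]], [-1, [14, -15.9, -39.25], [-1.247, 0, 0]], [-1, [18, -15.9, -39.25], [-1.247, 0, 0]], [-1, [20, -15.9, -39.25], [-1.247, 0, 0]], [-1, [20.5, -15.9, -39.25], [-1.247, 0, 0]], [-1, [20.5, -15.9, -39.25], [-1.247, 0, 0]]]}}

```text
time: 2.8
tool_pos: [0.5702, -0.2663, 0.2008]
eef_rot: [[0.002, 0.991, 0.135], [-0.001, 0.135, -0.991], [-1.0, 0.001, 0.001]]
contact_force: [0.9, 0.1, 0.3]
opening: 1.002
```

```bash
python3 - <<'E'
from h2 import *
f=ctrl.grab_frame('side'); 
to([.570,-.2655,.177],.137); save(f,'side1'); crop(f,(200,220,420,385),3.6,'side1c')
p=np.array(ctrl.observe()['tool_pos']); print(pix(f,[p-[0,0,.173],p-[0,0,.16]]))
g=ctrl.grab_frame('wrist'); save(g,'wrist1')
E
```

```text
at [ 0.5705 -0.2663  0.2014] yaw 0.136 t 2.85 F [ 0.9 -0.8  0.1]
shift [ 2.44 -0.05 -0.09] turn x -0.001
[[316.5002193  336.45173073]
 [316.64697741 330.58861034]]
```

View pics/side1c.png

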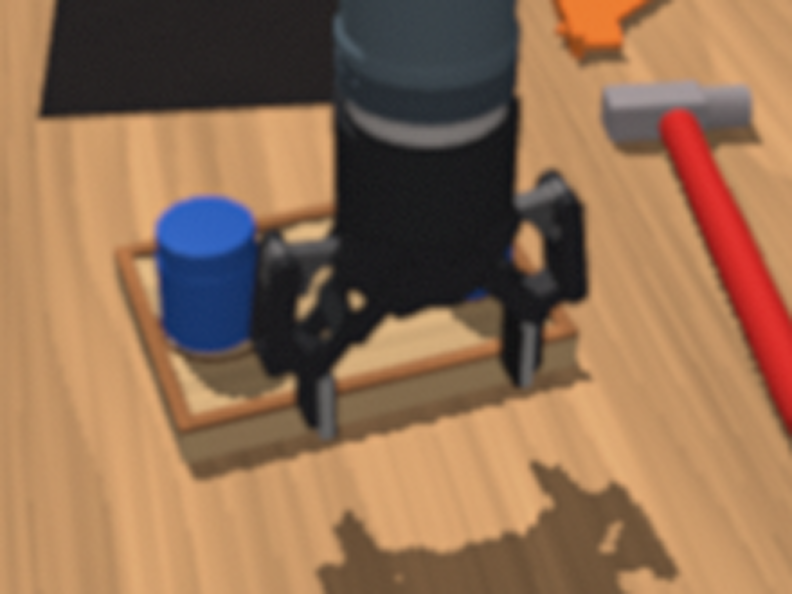

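View pics/wrist1.png

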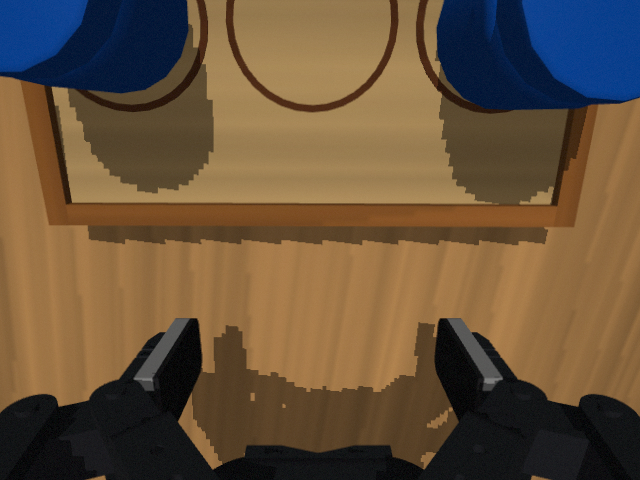

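Both pads are aligned with the tray's near edge, which runs level at about row 225 in the wrist view, and they are centred on the middle ring. The tips sit about 160 mm below the flange when open. I'll descend so the tips are at z≈12 mm, touch gently, then push straight for about 95 mm.

{"fn": "arm_command", "kwargs": {"moves": [[-1, [1.5, 0, 0], [0, 0, 0]], [-1, [2.9, 0, 0], [0, 0, 0]], [-1, [2.9, 0, -0.5], [0, 0, 0]], [-1, [2.9, 0, -1.1], [0, 0, 0]], [-1, [2.9, 0, -1.6], [0, 0, 0]], [-1, [2.9, 0, -1.9], [0, 0, 0]], [-1, [2.9, 0, -2.2], [0, 0, 0]], [-1, [2.9, 0, -2.5], [0, 0, 0]], [-1, [2.9, 0, -2.8], [0, 0, 0]], [-1, [2.9, 0, -3.2], [0, 0, 0]], [-1, [2.9, 0, -3.7], [0, 0, 0]], [-1, [2.9, 0, -4.3], [0, 0, 0]], [-1, [2.9, 0, -4.9], [0, 0, 0]], [-1, [2.9, 0, -5.5], [0, 0, 0]], [-1, [2.9, 0, -6.0], [0, 0, 0]], [-1, [2.9, 0, -6.4], [0, 0, 0]], [-1, [2.9, 0, -6.7], [0, 0, 0]], [-1, [2.9, 0, -6.9], [0, 0, 0]], [-1, [2.9, 0, -7.0], [0, 0, 0]]]}}

```text
time: 5.28
tool_pos: [0.5604, -0.1959, 0.1708]
eef_rot: [[0.0, 0.991, 0.137], [-0.0, 0.137, -0.991], [-1.0, 0.0, 0.0]]
contact_force: [0.2, -6.2, 0.4]
opening: 1.0
```

```bash
python3 - <<'E'
from h2 import *
f=ctrl.grab_frame('side'); g=ctrl.grab_frame('wrist'); s=ctrl.grab_frame('scene')
to([.570,-.2655,.177],.137); a=f['color'][200:400,180:420]; b=g['color']
im=np.vstack([cv2.resize(a,(384,320)),cv2.resize(b,(384,280))]); c=cv2.resize(s['color'][180:330,180:350],(416,367)); c=cv2.copyMakeBorder(c,0,600-367,0,0,cv2.BORDER_CONSTANT)
cv2.imwrite('pics/m2.png',np.hstack([im,c])[:,:,::-1])
E
```

```text
at [ 0.5604 -0.1958  0.1708] yaw 0.137 t 5.425 F [ 0.8 -4.4  0.8]
shift [-0.61 -0.    7.03] turn x 0.0
```

View pics/m2.png

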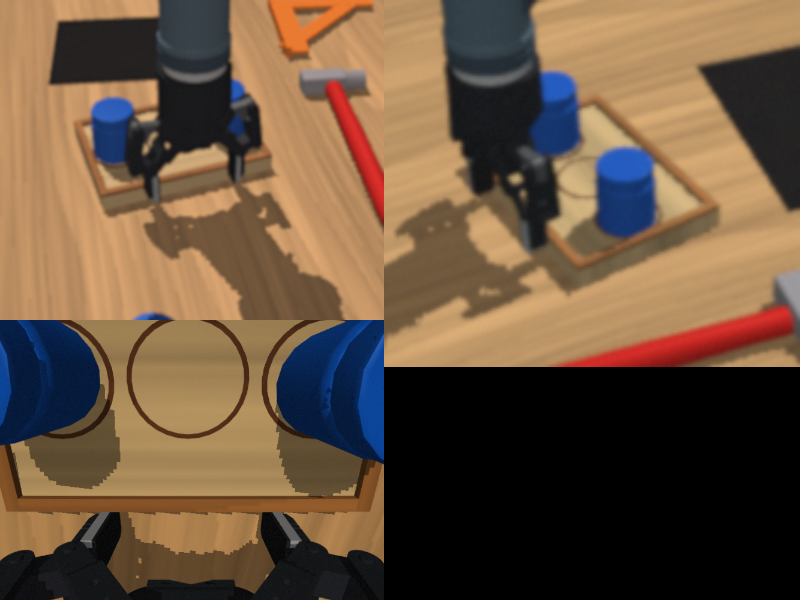

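The push works. Both fingertips are flush on the tray side, the force is about 5 N, and the jars have not moved on their rings. I'll measure the tray's offset from the TCP.

```bash
python3 - <<'E'
from h2 import *
s=ctrl.grab_frame('scene')
p,r=rectfit([(s,[None,(260.1,289.1),(316.5,264.6),(265,219.6)])],[.55,-.115,.137],.2,.14,.022); print(p,r)
o=ctrl.observe(); d=p[:2]-np.array(o['tool_pos'])[:2]; y=.137
print('along x',d@[np.cos(y),np.sin(y)],'n',d@[-np.sin(y),np.cos(y)])
for s_,c,m in blobs(s): print(np.round(fitjar(s,c,.018),4),s_[4])
# plan
M=np.array([.5413,.131]);ym=-.121
for off in(.080,.082,.084):
  for lat in(-.002,):
    tcpF=M-off*np.array([-np.sin(ym),np.cos(ym)])-lat*np.array([np.cos(ym),np.sin(ym)]); print(off,tcpF)
E
```

```text
[ 0.55127055 -0.11928358  0.15757848] [-0.40352942  1.24073051  0.29105689 -0.82701765  0.15175105 -0.70965846]
along x 0.0013843156037521536 n 0.07705939400359106
[ 0.4878 -0.1208] 527
[ 0.614  -0.1101] 757
[ 0.5029 -0.4184] 811
0.08 [0.53362898 0.05134352]
0.082 [0.53338757 0.04935814]
0.084 [0.53314616 0.04737276]
```

```bash
cat > plan.py <<'E'
from h2 import *
def arc(T0,y0,y1,straight,total_arc,ss,off=.080,lat=.002):
    """tray centre path; returns rows"""
    o=ctrl.observe(); R0=np.array(o['eef_rot']); p0=np.array(o['tool_pos']); yy=np.arctan2(R0[1,1],R0[0,1])
    out=[];base=None
    for s in [0]+list(ss):
        n=lambda a:np.array([-np.sin(a),np.cos(a)])
        if s<=straight: c=np.array(T0)+s*n(y0); y=y0
        else:
            k=(s-straight)/total_arc; a=np.linspace(0,k,200); ang=y0+a*(y1-y0)
            c=np.array(T0)+straight*n(y0)+np.trapezoid(np.array([n(t) for t in ang]),a,axis=0)*total_arc; y=y0+k*(y1-y0)
        tcp=c-off*n(y)-lat*np.array([np.cos(y),np.sin(y)])
        if base is None: base=tcp
        d=R0.T@np.array([*(tcp-base),0])*100
        out.append((round(s,3),np.round(d,2).tolist(),round(-(y-y0),3),np.round(c,4).tolist()))
    return out
E
python3 - <<'E'
from plan import *
v=[.2,.4,.6]+[.8]*14+[.6,.4,.2]
for r in arc([.551,-.1162],.137,-.121,.060,.187,np.cumsum(v)/100): print(r)
E
```

```text
(0, [0.0, 0.0, 0.0], -0.0, [0.551, -0.1162])
(np.float64(0.002), [-0.0, 0.0, -0.2], -0.0, [0.5507, -0.1142])
(np.float64(0.006), [-0.0, 0.0, -0.6], -0.0, [0.5502, -0.1103])
(np.float64(0.012), [-0.0, 0.0, -1.2], -0.0, [0.5494, -0.1043])
(np.float64(0.02), [-0.0, 0.0, -2.0], -0.0, [0.5483, -0.0964])
(np.float64(0.028), [-0.0, 0.0, -2.8], -0.0, [0.5472, -0.0885])
(np.float64(0.036), [-0.0, 0.0, -3.6], -0.0, [0.5461, -0.0805])
(np.float64(0.044), [-0.0, 0.0, -4.4], -0.0, [0.545, -0.0726])
(np.float64(0.052), [-0.0, 0.0, -5.2], -0.0, [0.5439, -0.0647])
(np.float64(0.06), [-0.0, 0.0, -6.0], -0.0, [0.5428, -0.0568])
(np.float64(0.068), [-0.0, -0.08, -6.8], np.float64(0.011), [0.5418, -0.0488])
(np.float64(0.076), [-0.0, -0.16, -7.61], np.float64(0.022), [0.5408, -0.0409])
(np.float64(0.084), [-0.0, -0.22, -8.41], np.float64(0.033), [0.5399, -0.0329])
(np.float64(0.092), [-0.0, -0.28, -9.22], np.float64(0.044), [0.5391, -0.025])
(np.float64(0.1), [-0.0, -0.33, -10.02], np.float64(0.055), [0.5384, -0.017])
(np.float64(0.108), [-0.0, -0.37, -10.83], np.float64(0.066), [0.5378, -0.009])
(np.float64(0.116), [-0.0, -0.4, -11.63], np.float64(0.077), [0.5373, -0.001])
(np.float64(0.124), [-0.0, -0.42, -12.44], np.float64(0.088), [0.5369, 0.0069])
(np.float64(0.13), [-0.0, -0.43, -13.05], np.float64(0.097), [0.5366, 0.0129])
(np.float64(0.134), [-0.0, -0.44, -13.45], np.float64(0.102), [0.5365, 0.0169])
(np.float64(0.136), [-0.0, -0.44, -13.65], np.float64(0.105), [0.5364, 0.0189])
```

{"fn": "arm_command", "kwargs": {"moves": [[-1, [0, 0, -0.2], [0, 0, 0]], [-1, [0, 0, -0.6], [0, 0, 0]], [-1, [0, 0, -1.2], [0, 0, 0]], [-1, [0, 0, -2.0], [0, 0, 0]], [-1, [0, 0, -2.8], [0, 0, 0]], [-1, [0, 0, -3.6], [0, 0, 0]], [-1, [0, 0, -4.4], [0, 0, 0]], [-1, [0, 0, -5.2], [0, 0, 0]], [-1, [0, 0, -6.0], [0, 0, 0]], [-1, [0, -0.08, -6.8], [0.011, 0, 0]], [-1, [0, -0.16, -7.6], [0.022, 0, 0]], [-1, [0, -0.22, -8.4], [0.033, 0, 0]], [-1, [0, -0.28, -9.2], [0.044, 0, 0]], [-1, [0, -0.33, -10.0], [0.055, 0, 0]], [-1, [0, -0.37, -10.8], [0.066, 0, 0]], [-1, [0, -0.4, -11.6], [0.077, 0, 0]], [-1, [0, -0.42, -12.4], [0.088, 0, 0]], [-1, [0, -0.43, -13.05], [0.097, 0, 0]], [-1, [0, -0.44, -13.45], [0.102, 0, 0]], [-1, [0, -0.44, -13.65], [0.105, 0, 0]]]}}

```text
time: 7.98
tool_pos: [0.5368, -0.0616, 0.1707]
eef_rot: [[-0.002, 0.999, 0.032], [-0.001, 0.032, -0.999], [-1.0, -0.002, 0.001]]
contact_force: [0.2, -6.6, 2.0]
opening: 1.001
```

```bash
python3 - <<'E'
from plan import *
s=ctrl.grab_frame('scene');f=ctrl.grab_frame('side'); g=ctrl.grab_frame('wrist')
for n,x in(('scene',s),('side',f)):
  for q,c,m in blobs(x): print(n,np.round(c),np.round(fitjar(x,c,.018),4),q[4])
to([.53,.05,.17],-.121)
b=f['color'][150:350,180:420]
im=np.vstack([cv2.resize(b,(384,320)),cv2.resize(g['color'],(384,280))]); c=cv2.resize(s['color'][180:300,270:410],(416,357)); c=cv2.copyMakeBorder(c,0,600-357,0,0,cv2.BORDER_CONSTANT)
cv2.imwrite('pics/m3.png',np.hstack([im,c])[:,:,::-1])
E
```

```text
scene [305. 206.] [0.4711 0.0212] 460
scene [330. 237.] [0.599  0.0179] 684
scene [112. 271.] [ 0.5038 -0.4193] 812
side [300. 221.] [0.6134 0.0706] 162
side [232. 237.] [0.4607 0.0345] 532
side [299. 240.] [ 0.5959 -0.0057] 98
side [276. 423.] [ 0.4773 -0.4297] 1744
at [ 0.5368 -0.0614  0.1707] yaw 0.032 t 8.125 F [ 1.3 -5.2  1.9]
shift [  0.06  -0.32 -11.15] turn x 0.153
```

View pics/m3.png

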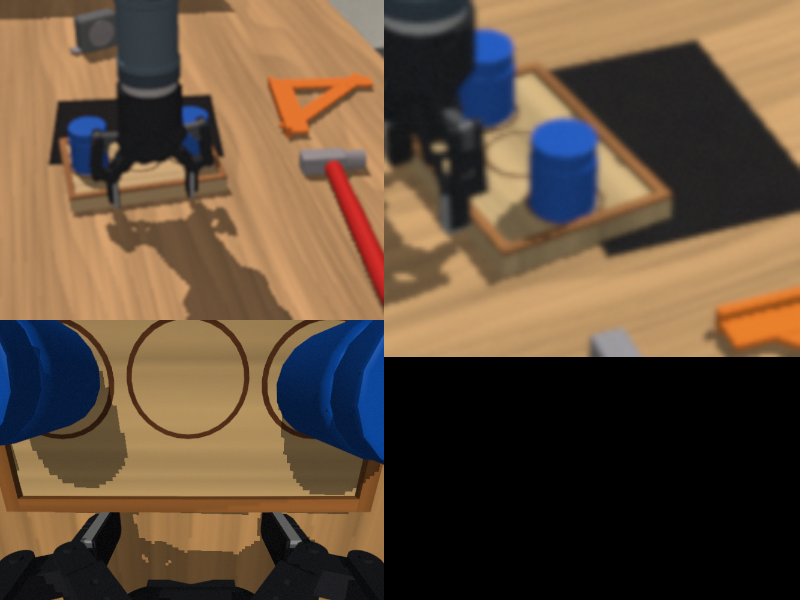

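The wrist view is unchanged, so the tray is moving rigidly with the fingers. I'll find the middle ring in the wrist view to fix the tray's offset.

```bash
python3 - <<'E'
from plan import *
g=ctrl.grab_frame('wrist')
o=ctrl.observe(); t=np.array(o['tool_pos'])[:2]; y=.032
e=np.array([np.cos(y),np.sin(y)]);n=np.array([-e[1],e[0]])
r=ctrl.spot_point('place_mid',g)
for x in r[:2]:
    P=w(g,x['centre'],.018)[:2]-t; print(x['centre'],x['p'],P@e,P@n)
# ring px by hand: left 213, right 412 at row 97
for px in [(213,97),(412,97),(312,200)]:
    P=w(g,px,.018)[:2]-t; print(px,P@e,P@n)
for px in [(0+8*640/384,192*480/280),(375*640/384,192*480/280)]:
    P=w(g,px,.022)[:2]-t; print('rim outer',px,P@e,P@n)
v=[.2,.4,.6]+[.8]*8+[.6,.4,.3,.2,.1]
print(sum(v))
ym=-.121
for off in (.079,.0815):
  for lat in(0,.002):
    tc=np.array([.5413,.131])-off*np.array([-np.sin(ym),np.cos(ym)])-lat*np.array([np.cos(ym),np.sin(ym)])
    print(off,lat,tc)
E
```

```text
[309.8, 100.7] 0.78 -0.0023677386600820184 0.08060989167664417
(213, 97) -0.030099033980601653 0.08168193321978788
(412, 97) 0.026859902379537455 0.08162215310421075
(312, 200) -0.001883219607050399 0.05169945118847099
rim outer (13.333333333333334, 329.14285714285717) -0.10207810292492 0.008775693547306446
rim outer (625.0, 329.14285714285717) 0.10207607227792816 0.009084056517764937
9.200000000000001
0.079 0 [0.53176431 0.05257761]
0.079 0.002 [0.52977893 0.05281902]
0.0815 0 [0.53146255 0.05009589]
0.0815 0.002 [0.52947717 0.0503373 ]
```

```bash
python3 - <<'E'
from h2 import *
o=ctrl.observe(); R0=np.array(o['eef_rot']); p=np.array(o['tool_pos'])[:2]; y0=.032; off=.0805; lat=-.001
n=lambda a:np.array([-np.sin(a),np.cos(a)]); e=lambda a:np.array([np.cos(a),np.sin(a)])
c=p+off*n(y0)+lat*e(y0); v=[.2,.4,.6]+[.8]*10+[.7,.5,.4,.2,.1]; v=np.array(v)*11.2/sum(v); s=0
for d in v/100:
    for k in range(50):
        y=max(-.121,y0-s/.072*.153); c=c+n(y)*d/50; s+=d/50
    y=max(-.121,y0-s/.072*.153); t=c-off*n(y)-lat*e(y); q=R0.T@np.array([*(t-p),0])*100
    print(np.round(q[1:],2),round(y0-y,3),np.round(c,4),np.round(t,4))
E
```

```text
[-0.03 -0.2 ] 0.004 [0.5331 0.021 ] [ 0.5364 -0.0594]
[-0.1 -0.6] 0.013 [0.533  0.0251] [ 0.5356 -0.0554]
[-0.19 -1.21] 0.026 [0.533  0.0311] [ 0.5345 -0.0494]
[-0.3  -2.02] 0.043 [0.533  0.0392] [ 0.5331 -0.0413]
[-0.4  -2.83] 0.06 [0.5331 0.0473] [ 0.5319 -0.0332]
[-0.48 -3.65] 0.077 [0.5334 0.0553] [ 0.5308 -0.0251]
[-0.55 -4.46] 0.094 [0.5339 0.0634] [ 0.5298 -0.017 ]
[-0.61 -5.27] 0.111 [0.5344 0.0714] [ 0.529  -0.0089]
[-0.65 -6.09] 0.129 [0.5351 0.0795] [ 0.5284 -0.0007]
[-0.67 -6.91] 0.146 [0.536  0.0875] [0.5278 0.0074]
[-0.61 -7.71] 0.153 [0.5369 0.0955] [0.5282 0.0155]
[-0.49 -8.51] 0.153 [0.5379 0.1035] [0.5292 0.0235]
[-0.36 -9.31] 0.153 [0.5389 0.1115] [0.5302 0.0315]
[ -0.25 -10.01] 0.153 [0.5398 0.1186] [0.531  0.0385]
[ -0.18 -10.51] 0.153 [0.5404 0.1236] [0.5316 0.0435]
[ -0.12 -10.9 ] 0.153 [0.5408 0.1276] [0.5321 0.0475]
[ -0.09 -11.1 ] 0.153 [0.5411 0.1296] [0.5324 0.0495]
[ -0.07 -11.2 ] 0.153 [0.5412 0.1306] [0.5325 0.0505]
```

{"fn": "arm_command", "kwargs": {"moves": [[-1, [0, -0.03, -0.2], [0.004, 0, 0]], [-1, [0, -0.1, -0.6], [0.013, 0, 0]], [-1, [0, -0.19, -1.21], [0.026, 0, 0]], [-1, [0, -0.3, -2.02], [0.043, 0, 0]], [-1, [0, -0.4, -2.83], [0.06, 0, 0]], [-1, [0, -0.48, -3.65], [0.077, 0, 0]], [-1, [0, -0.55, -4.46], [0.094, 0, 0]], [-1, [0, -0.61, -5.27], [0.111, 0, 0]], [-1, [0, -0.65, -6.09], [0.129, 0, 0]], [-1, [0, -0.67, -6.91], [0.146, 0, 0]], [-1, [0, -0.61, -7.71], [0.153, 0, 0]], [-1, [0, -0.49, -8.51], [0.153, 0, 0]], [-1, [0, -0.36, -9.31], [0.153, 0, 0]], [-1, [0, -0.25, -10.0], [0.153, 0, 0]], [-1, [0, -0.18, -10.5], [0.153, 0, 0]], [-1, [0, -0.12, -10.9], [0.153, 0, 0]], [-1, [0, -0.09, -11.1], [0.153, 0, 0]], [-1, [0, -0.07, -11.2], [0.153, 0, 0]], [-1, [0, -0.07, -11.2], [0.153, 0, 0]]]}}

```text
time: 10.6
tool_pos: [0.5317, 0.0484, 0.1706]
eef_rot: [[-0.005, 0.992, -0.122], [-0.004, -0.122, -0.992], [-1.0, -0.005, 0.005]]
contact_force: [-0.6, -8.5, 5.8]
opening: 1.004
```

```bash
python3 - <<'E'
from plan import *
s=ctrl.grab_frame('scene');g=ctrl.grab_frame('wrist')
for q,c,m in blobs(s): print(np.round(c),np.round(fitjar(s,c,.018),4),q[4])
to([.5326,.051,.17],-.121)
r=ctrl.spot_point('place_mid',g)
for x in r[:2]: print(x['p'],w(g,x['centre'],.018))
P=rect([.5413,.131,-.121],.2,.14,.022); im=s['color'][:,:,::-1].copy(); cv2.polylines(im,[np.round(pix(s,P)*16).astype(int)],True,(0,255,0),1,cv2.LINE_AA,4)
cv2.imwrite('pics/m4.png',np.hstack([cv2.resize(im[170:290,290:430],(466,400)),cv2.resize(g['color'][:,:,::-1],(334,400))]))
E
```

```text
[351. 195.] [0.4773 0.138 ] 528
[371. 226.] [0.6052 0.1164] 652
[112. 270.] [ 0.501  -0.4184] 861
at [0.5317 0.0484 0.1705] yaw -0.123 t 10.7 F [-1.6 -8.1  5.1]
shift [ 0.05  0.06 -0.27] turn x -0.002
0.92 [0.53976082 0.12742857 0.018     ]
```

View pics/m4.png

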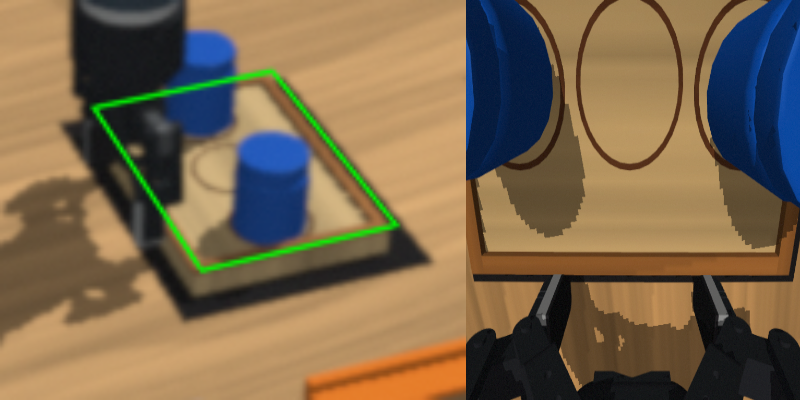

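The tray lies square, about 3 mm short of the mat's centre. I'll nudge it 2.5 mm, then back off and rise.

{"fn": "arm_command", "kwargs": {"moves": [[-1, [0, 0, -0.1], [0, 0, 0]], [-1, [0, 0, -0.2], [0, 0, 0]], [-1, [0, 0, -0.25], [0, 0, 0]], [-1, [0, 0, -0.25], [0, 0, 0]], [-1, [0, 0, 0.2], [0, 0, 0]], [-1, [0, 0, 1.5], [0, 0, 0]], [-1, [0, 0, 4], [0, 0, 0]], [-1, [-3, 0, 7], [0, 0, 0]], [-1, [-8, 0, 10], [0, 0, 0]], [-1, [-12, 0, 13], [0, 0, 0]], [-1, [-12, 0, 13], [0, 0, 0]]]}}

```text
time: 12.12
tool_pos: [0.5183, -0.081, 0.2939]
eef_rot: [[0.007, 0.992, -0.125], [-0.001, -0.125, -0.992], [-1.0, 0.007, 0.001]]
contact_force: [0.6, -0.1, -0.2]
opening: 1.005
```

```bash
python3 - <<'E'
from plan import *
s=ctrl.grab_frame('scene');g=ctrl.grab_frame('wrist');f=ctrl.grab_frame('side')
for nm,x in (('scene',s),('wrist',g),('side',f)):
  for q,c,m in blobs(x):
    z=0 if (nm!='wrist' and (c[0]<150 or c[1]>400)) else .018
    print(nm,np.round(c),np.round(fitjar(x,c,z),4),q[4])
  r=ctrl.spot_point('place_mid',x)
  for k in r[:1]: print(nm,k['p'],w(x,k['centre'],.018))
a=np.pi/2
o=ctrl.observe(); print(np.round(o['joints'],3))
to([.4787,-.4165,.30],-.121-a); to([.4787,-.4165,.30],-.121+a)
P=rect([.5413,.131,-.121],.2,.14,.022); im=s['color'][:,:,::-1].copy(); cv2.polylines(im,[np.round(pix(s,P)*16).astype(int)],True,(0,255,0),1,cv2.LINE_AA,4)
cv2.imwrite('pics/m5.png',np.hstack([cv2.resize(im[170:290,290:430],(466,400)),cv2.resize(g['color'][:,:,::-1],(334,400))]))
E
```

```text
scene [351. 194.] [0.475  0.1399] 568
scene [372. 226.] [0.6051 0.1187] 652
scene [112. 271.] [ 0.4806 -0.4175] 809
scene 0.76 [0.54217808 0.12062326 0.018     ]
side [285. 215.] [0.5855 0.1059] 97
side [242. 216.] [0.4895 0.1189] 82
side [298. 217.] [0.6119 0.089 ] 132
side [228. 219.] [0.4589 0.1116] 126
side [276. 424.] [ 0.4787 -0.4173] 1720
side 0.94 [0.52961782 0.13081086 0.018     ]
[ 0.325  0.304 -0.29   1.988  0.111  0.869 -0.143]
at [ 0.5166 -0.0767  0.2889] yaw -0.118 t 12.425 F [-0.2  0.  -0.4]
shift [-1.15  0.24 34.18] turn x 1.574
at [ 0.5166 -0.0767  0.2889] yaw -0.118 t 12.425 F [-0.2  0.  -0.4]
shift [-1.15  0.24 34.18] turn x -1.568
```

View pics/m5.png

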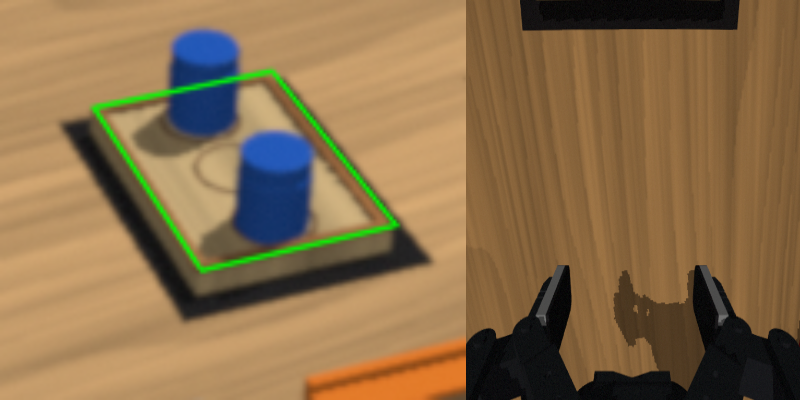

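The outline of the mat-centred pose matches the tray's rim, and both jars stand on their rings. Next is the loose jar.

```bash
python3 - <<'E'
from plan import *
to([.479,-.4167,.29],.49); to([.479,-.4167,.19],.49)
E
```

```text
at [ 0.5166 -0.0767  0.2889] yaw -0.118 t 12.425 F [-0.2  0.  -0.4]
shift [-0.15  0.27 34.2 ] turn x -0.608
at [ 0.5166 -0.0767  0.2889] yaw -0.118 t 12.425 F [-0.2  0.  -0.4]
shift [ 9.85  0.31 34.21] turn x -0.608
```

{"fn": "arm_command", "kwargs": {"moves": [[-1, [0, 0, 4], [-0.1, 0, 0]], [-1, [0, 0.1, 10], [-0.25, 0, 0]], [-1, [0, 0.2, 16], [-0.4, 0, 0]], [-1, [0, 0.3, 22], [-0.55, 0, 0]], [-1, [0, 0.3, 28], [-0.608, 0, 0]], [-1, [0, 0.3, 32], [-0.608, 0, 0]], [-1, [0, 0.3, 34.2], [-0.608, 0, 0]], [-1, [0, 0.3, 34.2], [-0.608, 0, 0]], [-1, [0, 0.3, 34.2], [-0.608, 0, 0]]]}}

```text
time: 13.55
tool_pos: [0.4804, -0.4153, 0.2901]
eef_rot: [[-0.0, 0.882, 0.471], [0.003, 0.471, -0.882], [-1.0, 0.001, -0.002]]
contact_force: [-0.8, 0.2, -0.3]
opening: 0.999
```

```bash
python3 - <<'E'
from plan import *
g=ctrl.grab_frame('wrist')
for q,c,m in blobs(g): print(np.round(c),np.round(fitjar(g,c,0),4),q)
to([.479,-.4167,.19],.49); save(g,'w6')
E
```

```text
[314. 258.] [ 0.4789 -0.4167] [ 270  203   89  108 7538]
at [ 0.4806 -0.4151  0.2903] yaw 0.492 t 13.6 F [-0.1 -0.5  0.3]
shift [10.03 -0.23  0.09] turn x 0.002
```

View pics/w6.png

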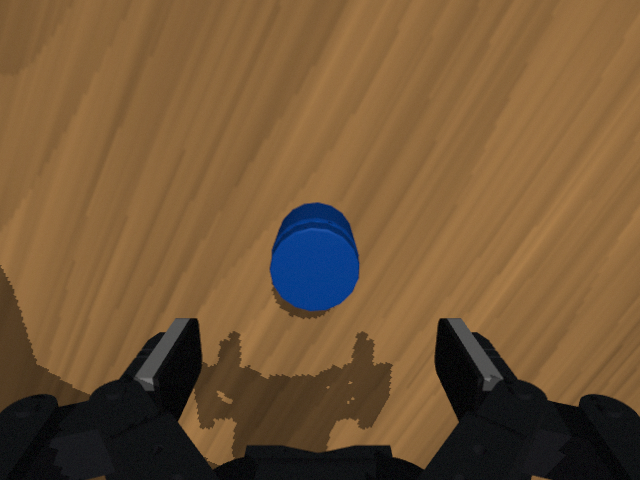

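The wrist view shows the jar at (314,258) between the open pads, and its position is confirmed at (0.479, −0.417). Descend, grip and lift.

{"fn": "arm_command", "kwargs": {"moves": [[-1, [3, -0.2, 0.1], [0, 0, 0]], [-1, [7, -0.2, 0.1], [0, 0, 0]], [-1, [9, -0.2, 0.1], [0, 0, 0]], [-1, [10, -0.2, 0.1], [0, 0, 0]], [-1, [10, -0.2, 0.1], [0, 0, 0]], [-0.2, [10, -0.2, 0.1], [0, 0, 0]], [0.2, [10, -0.2, 0.1], [0, 0, 0]], [0.6, [10, -0.2, 0.1], [0, 0, 0]], [0.6, [10, -0.2, 0.1], [0, 0, 0]], [0.6, [10, -0.2, 0.1], [0, 0, 0]], [0.6, [9.5, -0.2, 0.1], [0, 0, 0]], [0.6, [8, -0.2, 0.1], [0, 0, 0]], [0.6, [5, -0.2, 0.1], [0, 0, 0]], [0.6, [1, -0.2, 0.1], [0, 0, 0]], [0.6, [-2, -0.2, 0.1], [0, 0, 0]], [0.6, [-3, -0.2, 0.1], [0, 0, 0]], [0.6, [-3, -0.2, 0.1], [0, 0, 0]]], "newtons": 40}}

```text
time: 15.72
tool_pos: [0.4777, -0.4201, 0.3211]
eef_rot: [[0.001, 0.884, 0.468], [-0.001, 0.468, -0.884], [-1.0, 0.0, 0.001]]
contact_force: [0.2, -0.1, -0.6]
opening: 0.562
```

```bash
python3 - <<'E'
from plan import *
g=ctrl.grab_frame('wrist');s=ctrl.grab_frame('side');k=ctrl.grab_frame('scene')
cv2.imwrite('pics/m7.png',np.hstack([cv2.resize(s['color'],(400,300)),cv2.resize(g['color'],(400,300))])[:,:,::-1])
o=ctrl.observe();T=np.array(o['tool_pos'])
for q,c,m in blobs(s): print('side',np.round(c),q)
for q,c,m in blobs(k):
    if c[0]>290: print('scene',np.round(c),np.round(fitjar(k,c,.018),4))
to([.5413,.131,.32],1.45)
print(np.round(o['joints'],2),o['opening'])
E
```

```text
side [273. 358.] [ 252  325   38   65 1775]
scene [351. 194.] [0.4749 0.1398]
scene [372. 225.] [0.605  0.1188]
at [ 0.477  -0.4196  0.3187] yaw 0.487 t 15.875 F [ 0.3 -0.3 -1. ]
shift [-2.000e-02  3.145e+01 -4.565e+01] turn x -0.963
[ 0.84  0.45 -0.24  1.7   0.12  1.01  1.05] 0.5699743547439186
```

View pics/m7.png

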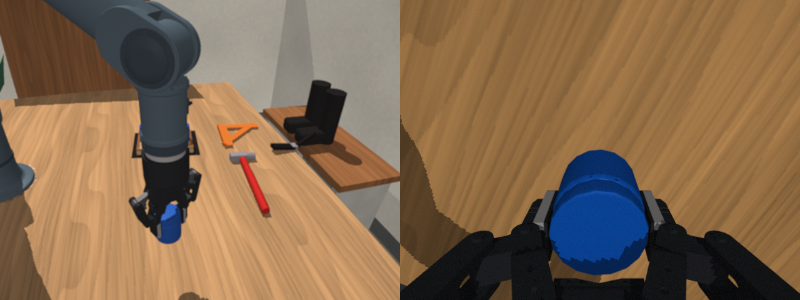

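The jar is held upright and lifted. I'll take a quick tray corner fit in the clear view before placing.

```bash
python3 - <<'E'
from plan import *
k=ctrl.grab_frame('scene'); crop(k,(300,165,430,265),6,'c8'); 
r=ctrl.spot_point('place_mid',k)
print([(x['p'],w(k,x['centre'],.018).round(4)) for x in r])
for n,y in(('place_near',0),('place_far',0)):
  r=ctrl.spot_point(n,k); print(n,[(x['p'],w(k,x['centre'],.018).round(4)) for x in r])
E
```

```text
[(0.65, array([0.529, 0.136, 0.018])), (0.37, array([0.4768, 0.1408, 0.018 ]))]
place_near [(0.91, array([0.4933, 0.1306, 0.018 ]))]
place_far [(0.67, array([0.5968, 0.1281, 0.018 ]))]
```

View pics/c8.png

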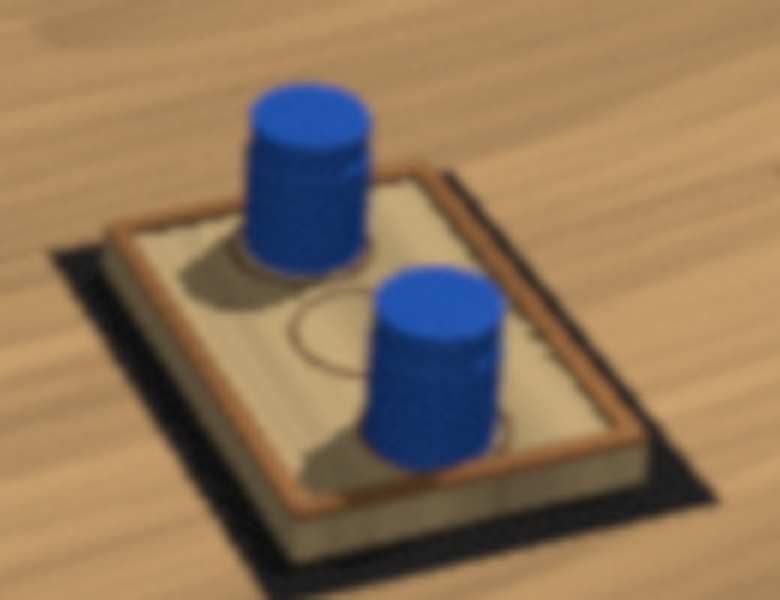

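The crop shows the rim's outer corners at (105,232), (292,517), (650,437) and (437,163).

```bash
python3 - <<'E'
from plan import *
k=ctrl.grab_frame('scene')
c=[(300+x/6,165+y/6) for x,y in [(105,232),(292,517),(650,437),(437,163)]]
p,r=rectfit([(k,c)],[.541,.13,-.12],.2,.14,.022); print(np.round(p,4),np.round(r,1))
m=[(300+x/6,165+y/6) for x,y in [(718,500)]]; print(w(k,m[0],0), rect([.5413,.131,-.121],.24,.18,0)[1])
e=np.array([np.cos(p[2]),np.sin(p[2])])
for q,cc,_ in blobs(k):
    if cc[0]>290:
        j=fitjar(k,cc,.018); d=j-p[:2]; print('jar in tray',d@e, d@[-e[1],e[0]])
to([p[0],p[1],.32],1.45)
E
```

```text
[ 0.5448  0.1287 -0.1371] [ 0.4 -1.3  0.4  0.5 -0.1  0.8 -0.8 -0.3]
[0.67108606 0.20512144 0.        ] [0.64955917 0.02717345 0.        ]
jar in tray -0.07083070237153163 0.00154701531274172
jar in tray 0.06113654044044156 -0.0015810403095165167
at [ 0.4776 -0.4199  0.3197] yaw 0.487 t 16.125 F [ 1.6 -1.2 -0.9]
shift [ 2.000e-02  3.162e+01 -4.534e+01] turn x -0.963
```

{"fn": "arm_command", "kwargs": {"moves": [[0.6, [0, 1, -1.5], [-0.03, 0, 0]], [0.6, [0, 3, -4.5], [-0.1, 0, 0]], [0.6, [0, 6, -8.6], [-0.18, 0, 0]], [0.6, [0, 9, -13], [-0.28, 0, 0]], [0.6, [0, 12, -17.3], [-0.37, 0, 0]], [0.6, [0, 15, -21.6], [-0.46, 0, 0]], [0.6, [0, 18, -25.9], [-0.55, 0, 0]], [0.6, [0, 21, -30.2], [-0.64, 0, 0]], [0.6, [0, 24, -34.5], [-0.73, 0, 0]], [0.6, [0, 27, -38.8], [-0.83, 0, 0]], [0.6, [0, 29.5, -42.5], [-0.91, 0, 0]], [0.6, [0, 31, -44.7], [-0.95, 0, 0]], [0.6, [0, 31.5, -45.4], [-0.96, 0, 0]], [0.6, [0, 31.5, -45.4], [-0.96, 0, 0]], [0.6, [0, 31.5, -45.4], [-0.96, 0, 0]]]}}

```text
time: 18.0
tool_pos: [0.5437, 0.1267, 0.3204]
eef_rot: [[-0.001, 0.126, 0.992], [-0.002, 0.992, -0.126], [-1.0, -0.002, -0.0]]
contact_force: [-0.6, -0.3, -0.7]
opening: 0.568
```

```bash
python3 - <<'E'
from plan import *
g=ctrl.grab_frame('wrist');k=ctrl.grab_frame('scene');s=ctrl.grab_frame('side')
to([.543,.129,.22],1.447)
T=np.array(ctrl.observe()['tool_pos'])
for n,x in(('scene',k),('side',s),('wrist',g)):
  for q,c,m in blobs(x): print(n,np.round(c,1),q,'held?',np.round(fitjar(x,c,T[2]-.19),4))
a=cv2.resize(k['color'][100:280,280:440],(400,450)); b=cv2.resize(s['color'][100:280,160:370],(400,343))
b=np.vstack([b,np.zeros((107,400,3),np.uint8)]); cv2.imwrite('pics/m9.png',np.hstack([a,b])[:,:,::-1]); save(g,'w9')
E
```

```text
at [0.5438 0.1269 0.3206] yaw 1.444 t 18.15 F [-1.  -0.2 -1.2]
shift [10.06  0.21 -0.11] turn x -0.003
scene [357.3 180.3] [ 341  151   34   60 1145] held? [0.5837 0.0887]
scene [372.  225.5] [361 209  23  34 653] held? [0.7353 0.0323]
side [258.6 169.6] [249 152  23  32 374] held? [0.5318 0.1108]
side [233.7 212.2] [223 197  22  32 582] held? [ 0.4649 -0.0651]
side [292.  210.9] [282 196  21  31 564] held? [ 0.5671 -0.0815]
wrist [328.8 128.6] [ 283   80   93   98 7082] held? [0.4721 0.1373]
wrist [317.8 344.1] [  238   240   160   200 24543] held? [0.5376 0.1262]
```

View pics/m9.png

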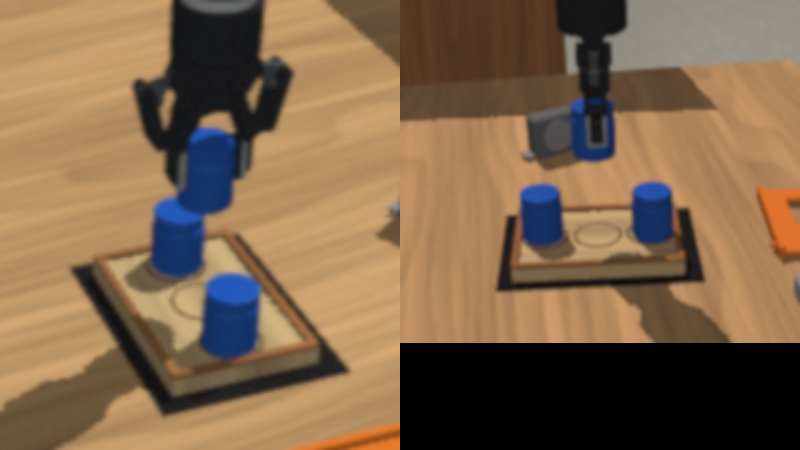

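View pics/w9.png

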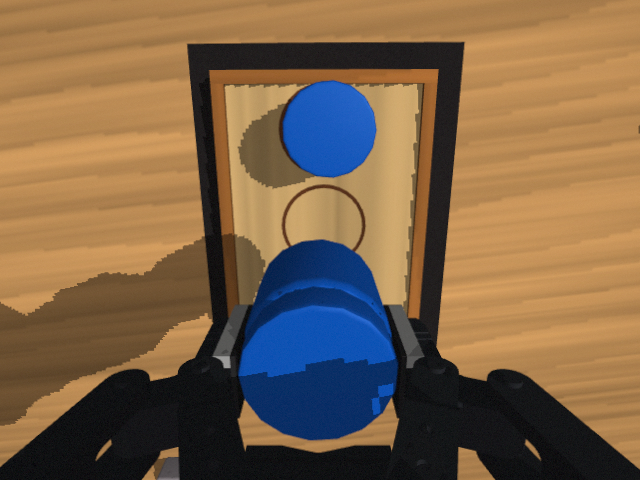

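The jar hangs above the middle ring and the tape is well clear. The wrist view shows the ring from column 283 to 365 with its top at row 185. It also shows the rim's end corners at (209,70) and (438,69), and the mat corners at (188,44) and (464,42). I'll locate the ring and mat from these.

```bash
python3 - <<'E'
from plan import *
g=ctrl.grab_frame('wrist')
def show(n,px,z): print(n,np.round(w(g,px,z)[:2],4))
R=[w(g,p,.018)[:2] for p in [(283,226),(365,226),(324,185.5)]]
print(R)
r=least_squares(lambda c:[np.hypot(*(p-c))-.029 for p in R],[.54,.13]); print('ring',r.x,r.fun)
a,b=w(g,(209,70),.022)[:2],w(g,(438.5,69),.022)[:2]; print('rim end mid',(a+b)/2,np.hypot(*(a-b)),'yaw',np.arctan2(*(a-b)[::-1])+np.pi/2)
m=(a+b)/2; 
for y in(-.125,-.14): print('tray c',m+.1*np.array([np.cos(y),np.sin(y)]))
a,b=w(g,(188,44),0)[:2],w(g,(464,42),0)[:2]; m=(a+b)/2; print('mat end',m,np.hypot(*(a-b)),'yaw',np.arctan2(*(a-b)[::-1])+np.pi/2,'mat c',m+.12*np.array([np.cos(.121),-np.sin(.121)]))
q=[(c,fitjar(g,c,.018)) for s,c,_ in blobs(g)]; print(q)
E
```

```text
[array([0.53693226, 0.10215331]), array([0.54415794, 0.15872001]), array([0.51249162, 0.13389676])]
ring [0.54129831 0.13034039] [-4.76778959e-04 -4.76671978e-04  2.53815108e-05]
rim end mid [0.4407349  0.14252677] 0.14090693372585272 yaw -0.12301859950958005
tray c [0.53995467 0.1300593 ]
tray c [0.5397565  0.12857246]
mat end [0.42273337 0.14649971] 0.18028092271893456 yaw -0.12035770259310175 mat c [0.54185598 0.13201511]
[(array([327.93857667, 128.24625812]), array([0.4747982 , 0.13972065])), (array([317.80035861, 344.11846449]), array([0.60996437, 0.11722465]))]
```

{"fn": "arm_command", "kwargs": {"moves": [[0.6, [2, 0.3, -0.3], [0, 0, 0]], [0.6, [5, 0.3, -0.3], [0, 0, 0]], [0.6, [8, 0.3, -0.3], [0, 0, 0]], [0.6, [9.8, 0.3, -0.3], [0, 0, 0]], [0.6, [10.6, 0.3, -0.3], [0, 0, 0]], [0.6, [10.9, 0.3, -0.3], [0, 0, 0]], [0.6, [11.0, 0.3, -0.3], [0, 0, 0]], [0.6, [11.0, 0.3, -0.3], [0, 0, 0]]]}}

```text
time: 19.2
tool_pos: [0.5415, 0.132, 0.2116]
eef_rot: [[0.002, 0.124, 0.992], [0.0, 0.992, -0.124], [-1.0, 0.001, 0.002]]
contact_force: [-0.7, 0.6, -0.6]
opening: 0.566
```

```bash
python3 - <<'E'
from plan import *
k=ctrl.grab_frame('scene');s=ctrl.grab_frame('side');g=ctrl.grab_frame('wrist')
to([.5413,.13,.208],1.447)
a=cv2.resize(k['color'][140:270,290:430],(400,371)); b=cv2.resize(s['color'][160:270,190:330],(400,314))
b=np.vstack([b,np.zeros((57,400,3),np.uint8)]); cv2.imwrite('pics/m10.png',np.hstack([a,b])[:,:,::-1])
E
```

```text
at [0.5413 0.1319 0.2113] yaw 1.447 t 19.35 F [ 0.  -0.1 -0.3]
shift [ 0.33 -0.19  0.02] turn x -0.0
```

View pics/m10.png

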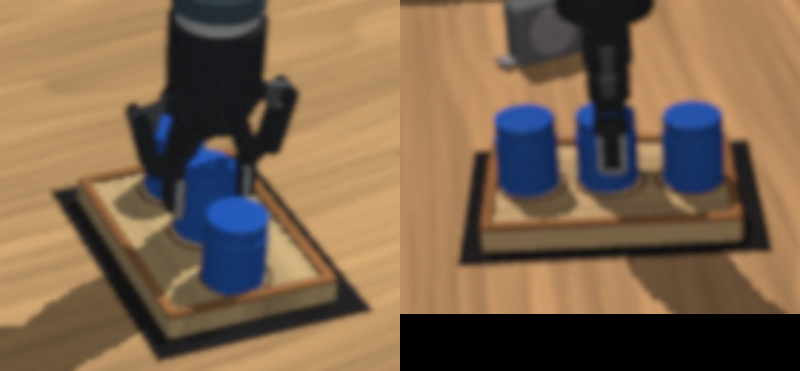

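The jar sits just above the middle ring, about 3 mm up. I'll lower it the last few mm, release, and rise.

{"fn": "arm_command", "kwargs": {"moves": [[0.6, [0.15, -0.15, 0], [0, 0, 0]], [0.6, [0.25, -0.15, 0], [0, 0, 0]], [0.6, [0.3, -0.15, 0], [0, 0, 0]], [0.6, [0.3, -0.15, 0], [0, 0, 0]]]}}

```text
time: 19.85
tool_pos: [0.5413, 0.1315, 0.2104]
eef_rot: [[0.001, 0.123, 0.992], [-0.0, 0.992, -0.123], [-1.0, -0.0, 0.001]]
contact_force: [-4.2, -2.0, 13.0]
opening: 0.568
```

It has touched down (13 N). I'll ease off, open, and retreat straight up.

{"fn": "arm_command", "kwargs": {"moves": [[0.6, [-0.15, 0, 0], [0, 0, 0]], [0.6, [-0.2, 0, 0], [0, 0, 0]], [-0.2, [-0.2, 0, 0], [0, 0, 0]], [-0.4, [-0.2, 0, 0], [0, 0, 0]], [-0.6, [-0.2, 0, 0], [0, 0, 0]], [-0.7, [-0.2, 0, 0], [0, 0, 0]], [-0.7, [-1, 0, 0], [0, 0, 0]], [-0.7, [-3, 0, 0], [0, 0, 0]], [-0.7, [-7, 0, 0], [0, 0, 0]], [-0.7, [-12, 0, 0], [0, 0, 0]], [-0.7, [-17, 0, 0], [0, 0, 0]], [-0.7, [-19, 0, 0], [0, 0, 0]], [-0.7, [-19, 0, 0], [0, 0, 0]]]}}

```text
time: 21.48
tool_pos: [0.5412, 0.1308, 0.3999]
eef_rot: [[0.004, 0.123, 0.992], [0.0, 0.992, -0.123], [-1.0, 0.001, 0.004]]
contact_force: [0.0, -0.6, -0.7]
opening: 0.855
```

```bash
python3 - <<'E'
from plan import *
k=ctrl.grab_frame('scene');s=ctrl.grab_frame('side');g=ctrl.grab_frame('wrist')
to([.5413,.13,.208],1.447)
J={}
for n,x in(('scene',k),('side',s),('wrist',g)):
  for q,c,m in blobs(x): print(n,np.round(c,1),q,np.round(fitjar(x,c,.018),4))
a=cv2.resize(k['color'][140:270,290:430],(400,371)); b=cv2.resize(s['color'][160:270,190:330],(400,314))
b=np.vstack([b,np.zeros((57,400,3),np.uint8)]); cv2.imwrite('pics/m11.png',np.hstack([a,b])[:,:,::-1]);save(g,'w11')
E
```

```text
at [0.5401 0.1299 0.3956] yaw 1.447 t 21.625 F [-0.5  0.2 -0.4]
shift [18.76  0.06  0.19] turn x -0.0
scene [361.9 210.5] [ 341  179   43   64 1586] [0.5451 0.1288]
side [233.7 212.2] [223 197  22  32 582] [0.4733 0.1402]
side [261.7 211.3] [252 196  20  32 571] [0.5363 0.1312]
side [292.  210.9] [282 196  21  31 564] [0.6043 0.1193]
wrist [321.9 131.8] [ 288   97   69   71 3846] [0.4745 0.1398]
wrist [319.9 215.6] [ 288  178   64   75 3819] [0.5366 0.1308]
wrist [315.5 294.9] [ 286  255   60   80 3908] [0.605  0.1186]
```

View pics/m11.png

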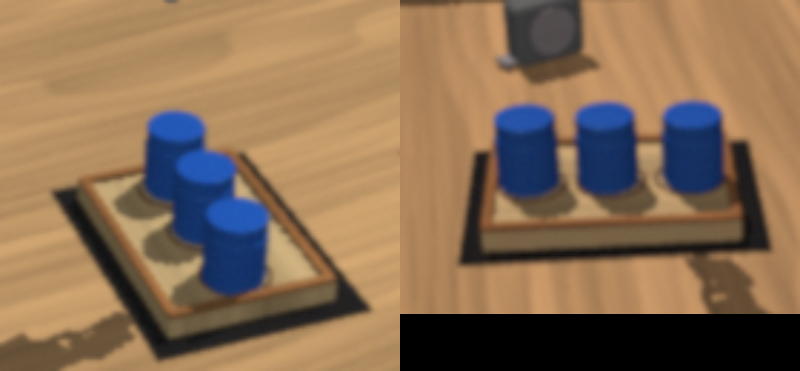

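View pics/w11.png

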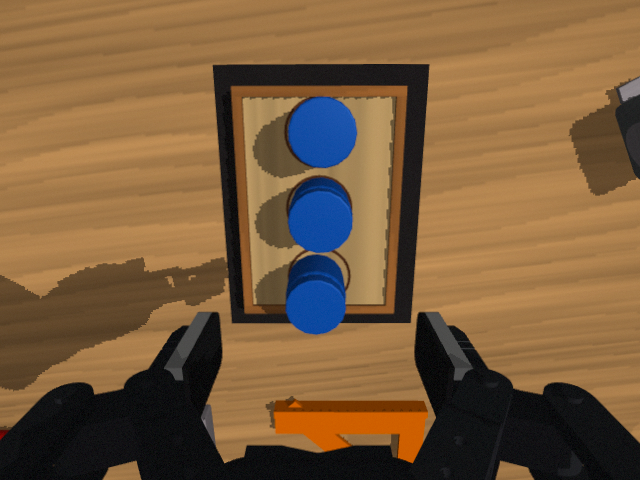

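All three jars stand in a row, each on its ring. I'll run a final check of the tray and mat from this single wrist view, which shows all their corners.

```bash
python3 - <<'E'
from plan import *
g=ctrl.grab_frame('wrist'); crop(g,(200,55,440,335),2,'c12')
# order (-x,-y),(+x,-y),(+x,+y),(-x,+y): camera up = -x ; left = -y
M,r=rectfit([(g,[(213.5,65),(233,322.5),(411,322),(429,65)])],[.541,.131,-.12],.24,.18,0); print('mat',M.round(4),r.round(1))
T,r=rectfit([(g,[(231.5,86),(243.5,314.5),(394.5,314),(408,86)])],[.541,.131,-.12],.2,.14,.022); print('tray',T.round(4),r.round(1))
e=np.array([np.cos(M[2]),np.sin(M[2])]);n=np.array([-e[1],e[0]]);d=T[:2]-M[:2]; print('tray in mat',d@e,d@n,T[2]-M[2])
e=np.array([np.cos(T[2]),np.sin(T[2])]);n=np.array([-e[1],e[0]])
for (q,c,m),u in zip(blobs(g),(-.064,0,.064)):
    d=fitjar(g,c,.018)-T[:2]; print('jar err',np.round([d@e-u,d@n],4))
o=ctrl.observe(); print(o['contact_force'],np.abs(o['joint_velocities']).max())
E
```

```text
mat [ 0.5411  0.1318 -0.1206] [-0.   0.1 -0.6  0.7  0.1  0.6  0.4 -0.9]
tray [ 0.5393  0.1299 -0.1255] [ 0.   0.2  1.2 -0.8 -0.9 -0.1 -0.3  0.4]
tray in mat -0.0014818228895263747 -0.002093811647485548 -0.004907925443682792
jar err [-0.0015  0.0017]
jar err [-0.0028  0.0006]
jar err [ 0.0025 -0.003 ]
[-0.25903682  0.49805166  0.41936322] 0.005757933028822285
```

View pics/c12.png

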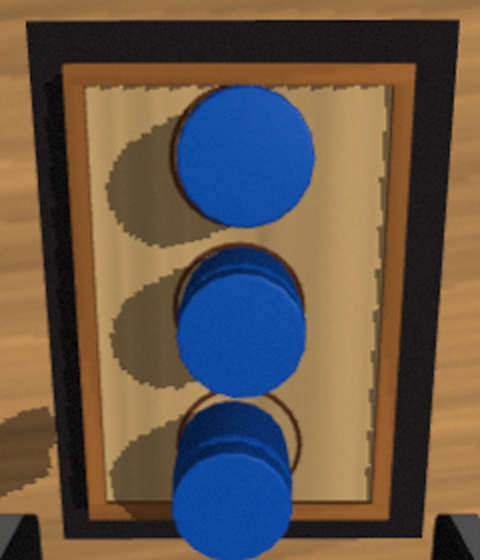

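All within tolerance: the tray is within about 2 mm of the mat's centre and the jars within about 4 mm of their rings. The arm is clear and still, so I'll hand in.

```bash
python3 -c "
from station import ctrl
print(ctrl.hand_in())"
```

```text
the job is handed in; nothing more can be done
None
```

I pushed the tray onto the middle of the mat, stood the loose jar on the middle ring, and handed the job in at about 22 s of the 67 s allowed. The hand-in reports no verdict, so whether it passed is not confirmed.

- **Push:** I pressed on the tray's near long side with the two open fingertips. It went first straight, then along a gentle arc, and the force stayed around 6–9 N. The jars on the tray kept their places.
- **Placing:** I gripped the loose jar, carried it over the other jars and lowered it between them. The wrist force read 13 N at touchdown, more than I aimed for, but it is far below the limits. I then released it and rose clear.

Final checks from the wrist camera:

| Check | Measured | Limit |
|---|---|---|
| Tray centre from mat centre | about −1.5 mm and −2 mm | 15 mm each way |
| Tray angle to mat | about 0.005 rad | 0.1 rad |
| Jars from their ring centres | about 2, 3 and 4 mm | 12 mm |

All three jars stood upright, and the arm was clear and at rest. I sent no move near the tape, square or hammer, but I did not measure their positions again at the end.

**Disagreements:** views differed by up to about 5 mm on where the tray's centre is. An earlier scene-camera fit put the near jar about 7 mm from its ring, where the wrist camera gave 2 mm. Another wrist-camera ring fit would put the middle jar about 5 mm off. All of these are still within the limits. The ring-finding network was off by over 10 mm in the scene and side views where jars hid the rings, so I did not use those readings.

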